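Roll the trailer can home in the rack

TASK

A small round film can is standing on its edge at the foot of the one empty lane of the trailer rack. With the fingertips behind it, push it so that it rolls steadily up the ramp, over the sill and fully home against the stop post, without letting it roll back or run away, and without gripping it, lifting it or pressing hard. Leave it settled in its cradle and leave the other cans and everything else on the bench as they are.

Things in the scene. Friction and masses are not known exactly. Their poses are not given: they have to be found in the camera images.
- can: the waiting film can: plain smooth tin cylinder, 100 mm diameter, 40 mm wide, 0.28 to 0.44 kg, standing on edge on the flat lead-in of its lane. Origin at its centre; y is the cylinder's axis (across the lane), x and z turn as it rolls. Rolls freely: a few newtons push it up the ramp, and it rolls back down if let go
- lane: the empty lane of the three side by side (70 mm apart), fixed, grey sheet metal; the waiting can stands at its foot. Origin at bench level below the foot of its ramp, on the centre line; x level along the lane, up-ramp; z up. Flat lead-in from x = -65 to 0 mm, surface at z = 3; straight ramp from there to the sill at x = 120, z = 18 (7 degrees), then the cradle. Clear width 44 mm
- sill (a point): top edge of the ramp, on the lane's centre line; behind it the floor drops 4.5 mm into a level cradle, out of which a can does not roll by itself. Axes as the lane
- home (a point): centre of a can that is fully home: 142.5 mm along the lane from its origin and 63.5 mm above the bench, resting in the cradle (play about 1.5 mm to and fro) before the stop. Axes as the lane
- stop (a point): middle of the rubber pad's face on the upright stop post at the lane's top end, 193.7 mm along the lane, 66 mm above the bench; post 18 mm wide, 88 mm tall, a cross rail behind it up to 86 mm
- wire (a point): front top end of the lane's left divider wire: 5 mm steel wires run level along both sides of the lane from 52 mm before the ramp's foot to the stop, their tops 42.5 mm above the bench, 44 mm clear between them. Below them edge strips 10 mm above the floor
- home_b: a film can like the waiting one, already home in another lane; leave alone. Origin at its centre
- home_c: a third such can, home in the remaining lane; leave alone. Origin at its centre
- core_a: yellow plastic film core, a ring of 50 mm diameter and 35 mm tall lying flat beside the rack; leave alone. Origin at the centre of its underside
- core_b: a second yellow film core of the same size, lying flat on the left of the bench; leave alone. Origin at the centre of its underside
- loupe: black loupe, 42 mm diameter, 45 mm tall, standing beside the rack; leave alone. Origin at the centre of its underside
- tape: roll of clear splicing tape, 80 mm diameter, 22 mm tall, lying flat on the right; leave alone. Origin at the centre of its underside
- marker: grey marker pen, 139 mm long, 13 mm thick, lying on the left; leave alone. Origin at the middle of its underside, x along it
- flat_can: larger film can lying flat on the right, 169 mm diameter, 43 mm tall; leave alone. Origin at the centre of its underside
Things that resemble listed ones, but are neither listed nor needed, are in the scene too. What is shaped like the can but orange or purple is not meant.

How it is judged:
On the way:
1. the can is part-way up the ramp with the fingers pushing it (x of can in the frame of lane between 0.035 and 0.11 m and contact force between the fingers and can above 0.05 N), for 0.1 s.
At the end, for the whole second after the job is handed in: The can stands at rest on edge in the cradle of its lane, behind the sill and within about 5 mm of the stop pad (centre 138 to 147 mm up the lane, 60 to 67 mm above the bench), axis across the lane within 0.12 rad; every other loose thing within 15 mm of where it was (x of can in the frame of lane between 0.138 and 0.147 m and z of can in the frame of lane between 0.06 and 0.067 m and angle between the y axis of can and the y axis of lane, either way round below 0.12 rad and linear speed of can below 0.02 m/s and distance of each of home_b, home_c, core_a, core_b, loupe, tape, marker, flat_can from where it was at the start of the episode below 0.015 m); the robot touches nothing.
It fails at once if the can rolls back out of the lane's mouth (centre more than 48 mm before the foot of the ramp) (x of can in the frame of lane below -0.048 m).
It fails at once if the can runs away or rolls back loose (faster than 0.4 m/s anywhere, or faster than 0.25 m/s on the lower half of the ramp with no finger on it) (linear speed of can above 0.4 m/s or (x of can in the frame of lane between 0 and 0.06 m and linear speed of can above 0.25 m/s and contact force between the fingers and can below 0.01 N)).
It fails at once if the can is lifted off the floor of the lane (about 8 mm or more) or tipped over (z of can in the frame of lane above 0.0765 m or (x of can in the frame of lane below 0.09 m and z of can in the frame of lane above 0.0725 m) or (x of can in the frame of lane below 0.045 m and z of can in the frame of lane above 0.067 m) or (x of can in the frame of lane below 0 m and z of can in the frame of lane above 0.0615 m) or angle between can's own y axis and vertical below 1.25 rad).
It fails at once if the can is pressed or gripped hard (over 35 N) (contact force between the fingers and can above 35 N).
It fails at once if another thing on the bench is disturbed (moved more than 15 mm) (distance of any of home_b, home_c, core_a, core_b, loupe, tape, marker, flat_can from where it was at the start of the episode above 0.015 m).
It also fails if it takes over 38 s, if anything falls off the work surface, if the arm or the gripper's body presses on something with over 40 N, if the wrist force passes 120 N, or if a joint passes its speed limit or range.

ROBOT

A 6-joint arm with a two-finger parallel gripper is mounted at the origin on the work surface. World frame = base frame: x ahead of the robot, y to its left, z up, the work surface at z = 0. Lengths are in m, angles in rad, forces in N, time in s.
With the tool pointing down it reaches from about 0.35 to 0.975 m from the base axis. Payload 4.9 kg.
Tool frame: the origin (TCP) lies at the very end of the fingers, on their centre line; the grasp point (between the pads) lies manip.grip_point_offset behind it (manip.grip_point_offset is the distance from the TCP to the grasp point, in m); z points along the fingers, y is the line along which they close (so a half turn about z gives the same grasp; the last joint's range is limited). The gripper opens to 85 mm and grips with 20 to 120 N. Pads are 22 mm wide; open, the fingers measure 114 mm over their backs; the gripper's body (76 mm by 85 mm) begins 54 mm behind the grasp point. The pads swing forward as they close: fully open they stand 13 mm farther back than shut.
Start: joints at [1.101, 0.053, 1.613, -0, 1.476, -0.119], TCP at [0.215, 0.587, 0.231] pointing down, gripper open.
Joint ranges: [-3.01, 3.01], [-1.01, 2.22], [0.06, 2.58], [-1.02, 4.17], [0.09, 2.62], [-3.14, 3.14]. Speed limits (rad/s): [2.57, 2.57, 3.14, 3.14, 3.14, 3.14].

INTERFACE

Orientations are given as a unit quaternion [w, x, y, z].
In Python, from plant import manip gives the robot as it stands.
- The arm moves only by the shell command python3 -m crank 'ROWS' [OPENING]. ROWS is JSON, a list of rows, each an object of numbers: "x", "y", "z": the shift along the tool's x, y, z in cm; "turn": the turn about the tool's z in rad. In form: [{"x": .., "y": .., "z": .., "turn": ..}, ...]. A call has 1 to 5 rows; each row shifts and turns the commanded pose from where the row before left it, along the tool's axes as they then stand; what a row does not reach is not made up. A row lasts 1/10 s, in which the tool goes at most 50 mm and 8.59 degrees, less where a joint would pass 70% of its speed; a pose out of reach is approached as far as the arm can. A call with a gripper value outside its range is refused whole. OPENING is the opening in per cent of the stroke, from 0 (shut) to 100 (fully open), set as the call begins (- or left out, the last holds). The fingers move at their own pace and stop on an object; the grip force is fixed at half the most. Time passes only in rows, so rows that do not move let the fingers close. It gives the time, the measured TCP pose, the force, the opening and the grip force at its end, in the units of the state.
- manip.state(): the state, without advancing time (a new reading comes with each control period).
- manip.grab_frame(name): name is "side" or "top"; returns (picture, depth): 400x640x3 uint8, red, green, blue; 400x640 float32, m along the optical axis (not along the pixel's ray), 0 where there is no reading.
- manip.camera_model(name): a dict with "mtx" (3x3 intrinsics, pixels), "world_to_cam" (4x4, takes a point from world to camera coordinates). Camera axes: x right, y down, z forward; pixel columns grow to the right and rows downward; lengths in m; the calibration is good to about 2 mm. A picture is of the moment at which its call begins. camera_model takes no time and is no camera call.
- manip.job_done(): hands the job in; it is judged then, once.
The state is a dict: "time": time; "joint_pos": joint angles; "joint_vel": joint speeds; "joint_efforts": joint torques, N m; "tool_pos": TCP position; "tool_rot": TCP orientation; "contact_force": force on the tool from outside, world axes, zero at the start; "ft_torque": the same for the moment, N m; "gripper_width": opening from 0.0 (shut) to 1.0 (fully open); "grasp_force": force on a finger pad.
Only numpy, scipy, OpenCV 4.12 (cv2) and the standard library are available. Lean on these libraries where they do the work, as an engineer would, in place of code of your own. Each camera call takes 0.05 s, during which the arm holds its last target. There are 200 camera calls.

## Working session

There is one attempt and no reset: what is moved stays moved. The work goes in short steps, Python scripts to look and compute and a shell command to move; the robot and the scene stay as the last step left them, time stands still between calls to the robot, and variables do not carry over. Pictures are saved under pics/ and viewed, at most 10 in all, crops included, and the job is handed in when it is done.

```bash
mkdir -p pics; cat > h.py <<'E'
import numpy as np,cv2
from plant import manip
def cam(n):
    m=manip.camera_model(n);K=np.array(m["mtx"]);T=np.linalg.inv(np.array(m["world_to_cam"]));return K,T
def ray(n,u,v,z):
    K,T=cam(n);d=T[:3,:3]@np.linalg.solve(K,[u,v,1.]);o=T[:3,3];return o+d*(z-o[2])/d[2]
def cloud(n,dep):
    K,T=cam(n);v,u=np.mgrid[:400,:640];p=np.stack([u,v,np.ones_like(u)],-1)@np.linalg.inv(K).T*dep[...,None]
    return p@T[:3,:3].T+T[:3,3]
E
python3 - <<'E'
from h import *
for n in("top","side"):
    p,d=manip.grab_frame(n);cv2.imwrite(f"pics/{n}0.png",p[...,::-1]);np.savez(f"{n}0.npz",p=p,d=d)
    K,T=cam(n);print(n,T[:3,3].round(3),T[:3,2].round(3),K[0,0])
print(manip.state(),manip.grip_point_offset)
E
```

```text
top [ 0.447 -0.007  1.446] [ 0.051 -0.002 -0.999] 467.71160094855475
side [ 0.213 -0.865  1.164] [ 0.212  0.602 -0.77 ] 511.52522967831516
{'time': 0.1, 'joint_pos': array([ 1.10099213e+00,  5.32737094e-02,  1.61415682e+00, -1.75490633e-05,
        1.47597842e+00, -1.19000799e-01]), 'joint_vel': array([-0.00224792, -0.00100939, -0.0025207 ,  0.00135438, -0.00259901,
        0.00119925]), 'joint_efforts': array([ 4.41319944e-04, -3.94906604e+01, -3.71361601e+01, -1.34955080e-04,
        3.93336217e-03,  1.04240081e-05]), 'tool_pos': array([0.21453306, 0.58643284, 0.23019649]), 'tool_rot': array([-2.55156235e-04,  1.74502792e-01,  9.84656260e-01, -8.71607407e-04]), 'contact_force': array([-0.74406797, -0.65759783, -0.31120944]), 'ft_torque': array([-0.03888832, -0.0197413 , -0.01174544]), 'grasp_force': 0.0, 'gripper_width': 1.0026487706912262} 0.0187
```

View pics/top0.png

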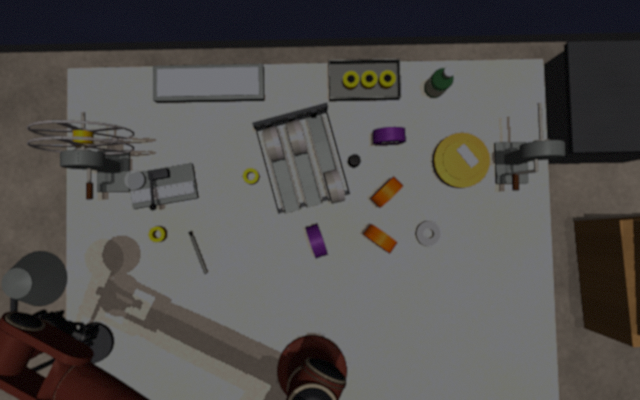

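View pics/side0.png

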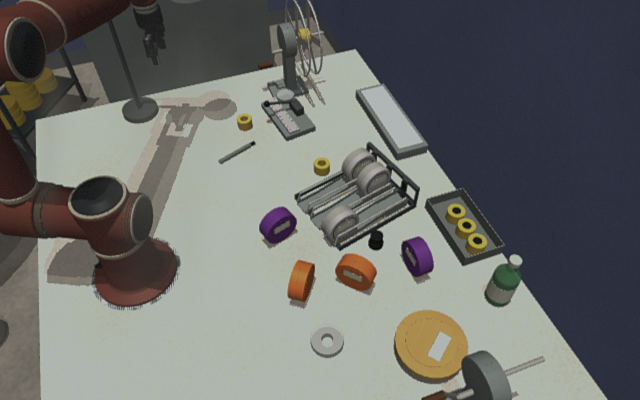

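Candidates (top view): tin cans at (273,142), (297,138) (both home under the cross rail) and (334,188) (at the lane's mouth); purple (317,240), (389,135) and orange (387,192), (380,237) are decoys. I choose the one at (334,188), and check it with a close crop and depth.

```bash
python3 - <<'E'
from h import *
f=np.load("top0.npz");p,d=f["p"],f["d"]
c=cv2.resize(p[95:220,245:360],None,fx=4.6,fy=4.6,interpolation=cv2.INTER_CUBIC);c=np.clip(c*1.6,0,255).astype(np.uint8);cv2.imwrite("pics/crop0.png",c[...,::-1])
P=cloud("top",d);print("table z",np.median(P[300:320,450:500,2]))
for n in("top","side"):
    f=np.load(n+"0.npz");P=cloud(n,f["d"]);z=P[...,2]
    R=(P[...,0]>.55)&(P[...,0]<1)&(P[...,1]>-.1)&(P[...,1]<.25)
    print(n)
    m=(R&(z>.075)&(z<.125)).astype(np.uint8)
    k,l,s,ce=cv2.connectedComponentsWithStats(m)
    for i in range(1,k):
        if s[i,4]<15:continue
        q=P[l==i];r=cv2.minAreaRect((q[:,:2]*1000).astype(np.float32));print(s[i],ce[i].round(1),q.mean(0).round(4),q[:,2].max().round(4),[np.round(a,1) for a in r])
E
```

```text
table z -0.0017678253379620479
top
[252 103  77  58 881] [281.4 129.6] [0.7212 0.0747 0.0937] 0.1187 [array([713.8,  35.7]), array([123.9, 228.9]), np.float64(14.2)]
[286 120  21  34 449] [296.2 136.9] [0.6966 0.0318 0.1028] 0.117 [array([700.9,  32.9]), array([95.2, 40.6]), np.float64(14.1)]
[325 170  18  18 224] [333.2 179.1] [ 0.5729 -0.0728  0.0946] 0.1073 [array([572.3, -72.3]), array([51.5, 40.7]), np.float64(13.8)]
side
[ 342  141   78   52 1516] [373.3 166.8] [0.7084 0.0527 0.0958] 0.1209 [array([714.5,  35.7]), array([128.7, 231.1]), np.float64(14.8)]
[337 205  21  20 232] [346.1 213.2] [ 0.57   -0.0805  0.096 ] 0.109 [array([572.3, -72.9]), array([52.8, 45.3]), np.float64(11.2)]
```

View pics/crop0.png

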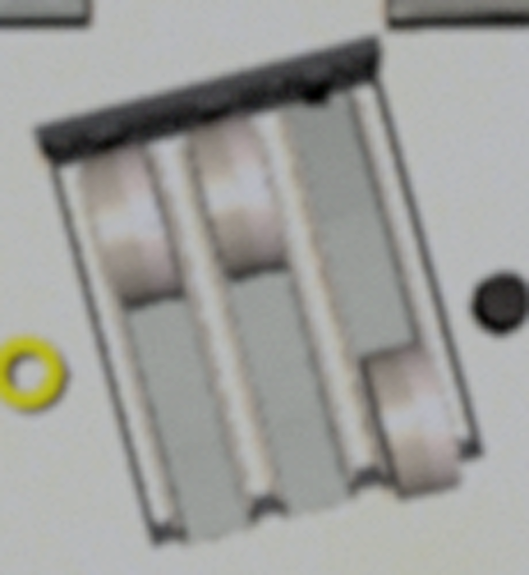

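```bash
python3 - <<'E'
from h import *
from scipy.optimize import least_squares
f=np.load("top0.npz");P=cloud("top",f["d"]);z=P[...,2]
def fit(R,zc,nm):
    q=P[R]
    g=lambda a:[]
    def res(a): # axis dir yaw a[2] fixed by lane, circle in (along,z)
        s=(q[:,0]-a[0]); return np.hypot(s*np.cos(a[1])+q[:,1]*np.sin(a[1]),q[:,2]-a[2])-.05
    r=least_squares(res,[q[:,0].mean()+q[:,1].mean()*.25,.24,zc],loss="soft_l1",f_scale=.003).x
    e=np.array([np.cos(r[1]),np.sin(r[1])]);n=np.array([-e[1],e[0]]);al=r[0]*e[0]
    t=q[:,:2]@n;la=np.percentile(t,[2,98]);c=al*e+la.mean()*n
    print(nm,"yaw",r[1],"centre",c.round(4),"z",r[2].round(4),"width",np.ptp(la),len(q))
    return c
x,y=P[...,0],P[...,1]
L=lambda c,b:(abs((x-c[0])*.97+(y-c[1])*.243)<.052)&(abs(-(x-c[0])*.243+(y-c[1])*.97)<.026)&(z>.072)&(z<.125)
for c,nm in(((.7009,.0329),"b"),((.684,.1005),"c"),((.55,-.078),"can")):
    c0=np.array(c)
    for i in range(2): c0=fit(L(c0,0),.06,nm)
# wires: height map in lane frame about home guess
e=np.array([.9703,.2419]);n=np.array([-.2419,.9703]);h=np.array([.718,-.035])
a=(x-h[0])*e[0]+(y-h[1])*e[1]+.1425;l=(x-h[0])*n[0]+(y-h[1])*n[1]
m=(a>.02)&(a<.12)
for b in np.arange(-.045,.05,.003):
    k=m&(abs(l-b)<.0015); print(f"{b*1000:.0f}:{np.median(z[k])*1000:.0f}",end=" ")
print()
for b in np.arange(-.12,.23,.006):
    k=(abs(l)<.012)&(abs(a-b)<.003); print(f"{b*1000:.0f}:{np.median(z[k])*1000:.0f}" if k.any() else "",end=" ")
# bench mouth: rail line
k=(a>.19)&(a<.24)&(z>.065)&(z<.1)&(abs(l-.07)<.13);print(cv2.minAreaRect((P[k][:,:2]*1000).astype(np.float32)))
E
```

```text
b yaw 0.22573901709285304 centre [0.7015 0.033 ] z 0.0618 width 0.038973790671457856 460
b yaw 0.22441838923505616 centre [0.7016 0.033 ] z 0.0618 width 0.03902518925953678 464
c yaw 0.25545107828525354 centre [0.6844 0.1001] z 0.0617 width 0.039294820326564533 466
c yaw 0.25545107828525354 centre [0.6844 0.1001] z 0.0617 width 0.039294820326564533 466
can yaw 0.25102960421484327 centre [ 0.5547 -0.0764] z 0.0511 width 0.039210491431441924 430
can yaw 0.25102960421484327 centre [ 0.5547 -0.0764] z 0.0511 width 0.039210491431441924 430
-45:18 -42:16 -39:-1 -36:-3 -33:-2 -30:2 -27:41 -24:40 -21:15 -18:11 -15:10 -12:11 -9:12 -6:11 -3:13 0:9 3:11 6:12 9:12 12:12 15:10 18:11 21:24 24:40 27:1 30:-1 33:-1 36:-1 39:-1 42:4 45:42 48:19 
-120:1 -114:0 -108:-2 -102:-1 -96:0 -90:-2 -84:-2 -78:-1 -72:68 -66:81 -60:87 -54:93 -48:96 -42:98 -36:101 -30:101 -24:100 -18:100 -12:100 -6:98 0:94 6:89 12:84 18:75 24:63 30:4 36:7 42:9 48:7 54:10 60:11 66:11 72:12 78:12 84:12 90:12 96:13 102:13 108:16 114:17 120:15 126:13 132:14 138:13 144:12 150:11 156:14 162:12 168:13 174:13 180:12 186:14 192:17 198:47 204:86 210:85 216:84 222:1  ((761.0094604492188, 47.51274871826172), (26.612295150756836, 229.21607971191406), 14.183365821838379)
```

The crop confirms it: the waiting tin can stands at the mouth of the rightmost lane (crop pixel (415,420)). The fit gives a lane yaw of about 14.2° and a home point of about (0.719, -0.036). The can is at (0.555, -0.076), which is lane x ≈ -27 mm. Moving over at height with the fingers shut.

```bash
R='[{"x":-2.37,"y":-2.78}]'
python3 -m crank '[{"x":-2.37,"y":-2.78},{"x":-2.37,"y":-2.78},{"x":-2.37,"y":-2.78},{"x":-2.37,"y":-2.78},{"x":-2.37,"y":-2.78}]' 0
python3 -m crank '[{"x":-2.37,"y":-2.78},{"x":-2.37,"y":-2.78},{"x":-2.37,"y":-2.78},{"x":-2.37,"y":-2.78},{"x":-2.37,"y":-2.78}]'
python3 -m crank '[{"x":-2.37,"y":-2.78},{"x":-2.37,"y":-2.78},{"x":-2.37,"y":-2.78},{"x":-2.37,"y":-2.78},{"x":-2.37,"y":-2.78}]'
python3 -m crank '[{"x":-2.37,"y":-2.78},{"x":-2.37,"y":-2.78},{"x":-2.37,"y":-2.78},{"x":-2.37,"y":-2.78},{"x":-2.37,"y":-2.78}]'
python3 -m crank '[{"turn":-0.12},{"turn":-0.12},{"turn":-0.12},{"turn":-0.12},{"turn":-0.12}]'
cat >> h.py <<'E'
H=np.array([.719,-.036]);e=np.array([.9694,.2453]);n=np.array([-.2453,.9694])
def lane(p): d=np.array(p)[:2]-H; return np.array([d@e+.1425,d@n,p[2]])
def tool():
    s=manip.state();w,a,b,c=s["tool_rot"]
    X=np.array([1-2*(b*b+c*c),2*(a*b+w*c)]);return s,X
E
python3 - <<'E'
from h import *
s,X=tool();print(s["time"],s["tool_pos"],lane(s["tool_pos"]),"toolx in lane",X@e,X@n)
E
```

```text
0.1 [0.21453306 0.58643284 0.23019649] [-0.19384747  0.72713214  0.23019649] toolx in lane -0.8260634555621204 0.5634958545285194schema error: expected keys x, y, z, turn
schema error: expected keys x, y, z, turn
schema error: expected keys x, y, z, turn
schema error: expected keys x, y, z, turn
schema error: expected keys x, y, z, turn
```

All four keys are required in every row.

```bash
python3 -m crank '[{"x":-2.37,"y":-2.78,"z":0,"turn":0},{"x":-2.37,"y":-2.78,"z":0,"turn":0},{"x":-2.37,"y":-2.78,"z":0,"turn":0},{"x":-2.37,"y":-2.78,"z":0,"turn":0},{"x":-2.37,"y":-2.78,"z":0,"turn":0}]' 0
python3 -m crank '[{"x":-2.37,"y":-2.78,"z":0,"turn":0},{"x":-2.37,"y":-2.78,"z":0,"turn":0},{"x":-2.37,"y":-2.78,"z":0,"turn":0},{"x":-2.37,"y":-2.78,"z":0,"turn":0},{"x":-2.37,"y":-2.78,"z":0,"turn":0}]'
python3 -m crank '[{"x":-2.37,"y":-2.78,"z":0,"turn":0},{"x":-2.37,"y":-2.78,"z":0,"turn":0},{"x":-2.37,"y":-2.78,"z":0,"turn":0},{"x":-2.37,"y":-2.78,"z":0,"turn":0},{"x":-2.37,"y":-2.78,"z":0,"turn":0}]'
python3 -m crank '[{"x":-2.37,"y":-2.78,"z":0,"turn":0},{"x":-2.37,"y":-2.78,"z":0,"turn":0},{"x":-2.37,"y":-2.78,"z":0,"turn":0},{"x":-2.37,"y":-2.78,"z":0,"turn":0},{"x":-2.37,"y":-2.78,"z":0,"turn":0}]'
python3 -m crank '[{"x":0,"y":0,"z":0,"turn":-0.12},{"x":0,"y":0,"z":0,"turn":-0.12},{"x":0,"y":0,"z":0,"turn":-0.12},{"x":0,"y":0,"z":0,"turn":-0.12},{"x":0,"y":0,"z":0,"turn":-0.12}]'
python3 - <<'E'
from h import *
s,X=tool();print(s["time"],s["tool_pos"],lane(s["tool_pos"]),"toolx in lane",X@e,X@n)
f=np.load("top0.npz");P=cloud("top",f["d"]);p=f["p"].astype(int)
m=(p[...,2]>p[...,1]+30)&(P[...,2]>.02)&(P[...,0]<.55);m[:,:280]=0
for i in np.array([lane(q) for q in P[m]]).T: print(np.percentile(i,[2,50,98]))
E
```

```text
time: 0.6
tool_pos: [0.2783, 0.4141, 0.2307]
tool_rot: [-0.0, 0.174, 0.985, -0.0]
contact_force: [0.2, -0.6, 0.7]
gripper_width: 0.146
grasp_force: 0.0
time: 1.1
tool_pos: [0.3418, 0.2429, 0.2309]
tool_rot: [-0.0, 0.174, 0.985, -0.0]
contact_force: [-0.1, -0.3, 1.1]
gripper_width: -0.0
grasp_force: 0.0
time: 1.6
tool_pos: [0.4053, 0.0717, 0.231]
tool_rot: [-0.0, 0.175, 0.985, 0.0]
contact_force: [1.2, -0.4, 1.3]
gripper_width: 0.002
grasp_force: 0.0
time: 2.1
tool_pos: [0.4689, -0.0996, 0.2308]
tool_rot: [-0.0, 0.175, 0.985, 0.0]
contact_force: [0.9, 0.8, -0.6]
gripper_width: -0.003
grasp_force: 0.0
time: 2.6
tool_pos: [0.4685, -0.0981, 0.2307]
tool_rot: [-0.0, -0.127, 0.992, 0.0]
contact_force: [0.9, -0.7, -0.9]
gripper_width: 0.003
grasp_force: 0.0
2.6 [ 0.46848264 -0.09806691  0.23068173] [-0.11557654  0.00128425  0.23068173] toolx in lane -0.9999349237246923 -0.006144726084674562
[-0.20832915 -0.16630448 -0.12510771]
[0.07763681 0.09510895 0.1124713 ]
[0.07116589 0.09335164 0.10232181]
```

```bash
python3 -m crank '[{"x":0,"y":0,"z":4,"turn":0},{"x":0,"y":0,"z":4,"turn":0},{"x":0,"y":0,"z":4,"turn":0},{"x":0,"y":0,"z":4,"turn":0},{"x":0,"y":0,"z":2.2,"turn":0}]' 0
python3 -m crank '[{"x":-0.4,"y":0,"z":0,"turn":0},{"x":-0.4,"y":0,"z":0,"turn":0},{"x":-0.4,"y":0,"z":0,"turn":0},{"x":-0.4,"y":0,"z":0,"turn":0},{"x":-0.4,"y":0,"z":0,"turn":0}]'
python3 - <<'E'
from h import *
s,X=tool();print(s["time"],lane(s["tool_pos"]),"toolx in lane",X@e,X@n)
o=[]
for nm in("top","side"):
    p,d=manip.grab_frame(nm);u=(150,100,300,310) if nm=="side" else (100,270,240,360)
    c=p[100:260,250:400] if nm=="side" else p[110:230,260:372]
    o.append(np.clip(cv2.resize(c,(400,428 if nm=="side" else 428))*1.4,0,255).astype(np.uint8))
cv2.imwrite("pics/a.png",np.hstack(o)[...,::-1])
E
```

```text
time: 3.1
tool_pos: [0.466, -0.0971, 0.0451]
tool_rot: [-0.003, -0.124, 0.992, 0.001]
contact_force: [-0.4, 0.4, -0.4]
gripper_width: -0.002
grasp_force: 0.0
time: 3.6
tool_pos: [0.4897, -0.0934, 0.0509]
tool_rot: [0.001, -0.124, 0.992, -0.001]
contact_force: [-0.3, -0.2, 0.2]
gripper_width: -0.002
grasp_force: 0.0
3.6 [-0.09384163  0.00058046  0.05088918] toolx in lane -0.9999502010847686 -0.0015219950509451075
```

View pics/a.png

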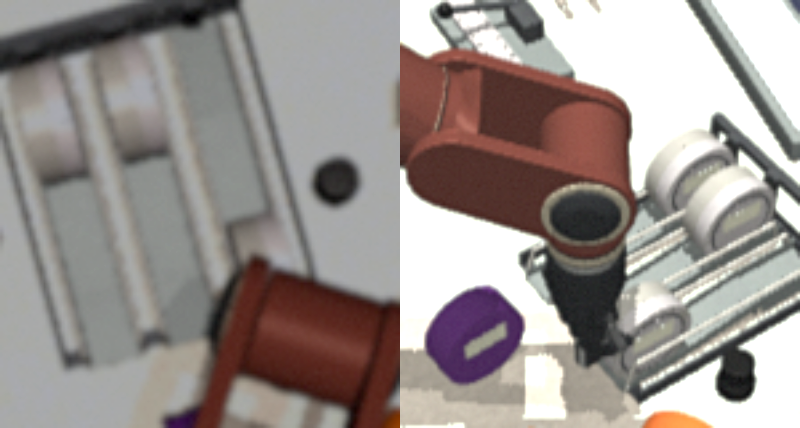

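The fingers are right behind the can (side crop around (600,350)), in line with the lane and clear of the purple decoy. Starting the push gently.

```bash
python3 -m crank '[{"x":-0.4,"y":0,"z":0,"turn":0},{"x":-0.4,"y":0,"z":0,"turn":0},{"x":-0.4,"y":0,"z":0,"turn":0},{"x":-0.4,"y":0,"z":0,"turn":0},{"x":-0.4,"y":0,"z":0,"turn":0}]' 0
python3 - <<'E'
from h import *
s,X=tool();print(s["time"],lane(s["tool_pos"]),X@n,s["contact_force"])
E
python3 -m crank '[{"x":-0.4,"y":0,"z":0,"turn":0},{"x":-0.4,"y":0,"z":0,"turn":0},{"x":-0.4,"y":0,"z":0,"turn":0},{"x":-0.4,"y":0,"z":0,"turn":0},{"x":-0.4,"y":0,"z":0,"turn":0}]'
cat > w.py <<'E'
from h import *
s,X=tool();print(s["time"],lane(s["tool_pos"]),X@n,s["contact_force"])
p,d=manip.grab_frame("top");P=cloud("top",d);d2=P[...,:2]-H;a=d2@e+.1425;l=d2@n
m=(abs(l)<.019)&(a>-.09)&(a<.196)&(P[...,2]>.055)&(P[...,2]<.125)
print("can front edge(z>.055)",np.percentile(a[m],97),"ztop",np.percentile(P[...,2][m],95)+.0018,m.sum())
E
python3 w.py
```

```text
time: 4.2
tool_pos: [0.5079, -0.0882, 0.0493]
tool_rot: [-0.0, -0.124, 0.992, 0.0]
contact_force: [-0.9, 0.3, 0.2]
gripper_width: -0.001
grasp_force: 0.3
4.2 [-0.07490018  0.00121068  0.04927199] -0.0014048417632864796 [-0.87815669  0.28754275  0.19412557]
time: 4.7
tool_pos: [0.5271, -0.0833, 0.0492]
tool_rot: [-0.0, -0.124, 0.992, 0.0]
contact_force: [-1.1, -0.4, 2.5]
gripper_width: 0.002
grasp_force: 0.7
4.7 [-0.05516915  0.00126789  0.04922364] -0.0013577019812740232 [-1.14634452 -0.42409159  2.52914497]
can front edge(z>.055) 0.19491984287916145 ztop 0.1044768455549879 136
```

```bash
sed -i 's/(a<.196)/(a<.175)/' w.py
python3 -m crank '[{"x":-0.5,"y":0,"z":-0.06,"turn":0},{"x":-0.5,"y":0,"z":-0.06,"turn":0},{"x":-0.5,"y":0,"z":-0.06,"turn":0},{"x":-0.5,"y":0,"z":-0.06,"turn":0},{"x":-0.5,"y":0,"z":-0.06,"turn":0}]' 0
python3 w.py
python3 -m crank '[{"x":-0.5,"y":0,"z":-0.06,"turn":0},{"x":-0.5,"y":0,"z":-0.06,"turn":0},{"x":-0.5,"y":0,"z":-0.06,"turn":0},{"x":-0.5,"y":0,"z":-0.06,"turn":0},{"x":-0.5,"y":0,"z":-0.06,"turn":0}]'
python3 w.py
```

```text
time: 5.25
tool_pos: [0.5517, -0.077, 0.0524]
tool_rot: [0.0, -0.124, 0.992, -0.0]
contact_force: [-2.1, -0.0, 0.7]
gripper_width: -0.004
grasp_force: 0.7
5.25 [-0.02977366  0.00125161  0.05240621] -0.0013676102762537057 [-2.10017242 -0.02432658  0.7370434 ]
can front edge(z>.055) 0.07906155787368788 ztop 0.10731090009037224 102
time: 5.8
tool_pos: [0.5759, -0.0709, 0.0554]
tool_rot: [-0.0, -0.124, 0.992, 0.0]
contact_force: [-0.8, -1.2, 0.9]
gripper_width: 0.002
grasp_force: 0.7
5.8 [-0.00481564  0.00130595  0.05536748] -0.0013545854811198577 [-0.76260846 -1.16382151  0.8628697 ]
can front edge(z>.055) 0.103519038044224 ztop 0.1096281350061197 76
```

```bash
python3 -m crank '[{"x":-0.5,"y":0,"z":-0.06,"turn":0},{"x":-0.5,"y":0,"z":-0.06,"turn":0},{"x":-0.5,"y":0,"z":-0.06,"turn":0},{"x":-0.5,"y":0,"z":-0.06,"turn":0},{"x":-0.5,"y":0,"z":-0.06,"turn":0}]' 0
python3 w.py
python3 -m crank '[{"x":-0.5,"y":0,"z":-0.06,"turn":0},{"x":-0.5,"y":0,"z":-0.06,"turn":0},{"x":-0.5,"y":0,"z":-0.06,"turn":0},{"x":-0.5,"y":0,"z":-0.06,"turn":0},{"x":-0.5,"y":0,"z":-0.06,"turn":0}]'
python3 w.py
```

```text
time: 6.35
tool_pos: [0.6001, -0.0647, 0.0584]
tool_rot: [0.0, -0.124, 0.992, -0.0]
contact_force: [-0.8, -0.3, 0.4]
gripper_width: 0.005
grasp_force: 0.7
6.35 [0.02018588 0.00132677 0.05837192] -0.001357325743529314 [-0.79407889 -0.33120713  0.36283904]
can front edge(z>.055) 0.1292890707341683 ztop 0.1108323539108288 53
time: 6.9
tool_pos: [0.6243, -0.0585, 0.0614]
tool_rot: [-0.0, -0.124, 0.992, 0.0]
contact_force: [-0.5, -0.6, 0.6]
gripper_width: 0.001
grasp_force: 0.7
6.9 [0.04519011 0.00139239 0.06135093] -0.0014101199695464028 [-0.53727665 -0.56804279  0.61626893]
can front edge(z>.055) 0.15294982960253775 ztop 0.11064891686802514 32
```

```bash
python3 -m crank '[{"x":-0.4,"y":0,"z":0,"turn":0},{"x":-0.4,"y":0,"z":0,"turn":0},{"x":-0.4,"y":0,"z":0,"turn":0},{"x":-0.3,"y":0,"z":0,"turn":0},{"x":-0.3,"y":0,"z":0,"turn":0}]' 0
python3 w.py
python3 -m crank '[{"x":-0.3,"y":0,"z":0,"turn":0},{"x":-0.3,"y":0,"z":0,"turn":0},{"x":-0.3,"y":0,"z":0,"turn":0},{"x":-0.3,"y":0,"z":0,"turn":0},{"x":-0.3,"y":0,"z":0,"turn":0}]'
python3 w.py
```

```text
time: 7.45
tool_pos: [0.6418, -0.0541, 0.0613]
tool_rot: [0.0, -0.124, 0.992, 0.0]
contact_force: [0.6, -0.2, 0.2]
gripper_width: 0.002
grasp_force: 0.0
7.45 [0.06321467 0.00141848 0.06129803] -0.0013350335418198522 [ 0.63983176 -0.20634586  0.15441279]
can front edge(z>.055) 0.1738127487943574 ztop 0.11054818277854964 33
time: 8.0
tool_pos: [0.6561, -0.0504, 0.0613]
tool_rot: [-0.0, -0.124, 0.992, 0.0]
contact_force: [0.0, -0.1, 1.3]
gripper_width: 0.002
grasp_force: 0.0
8.0 [0.07800397 0.00142815 0.06128224] -0.0013531125313833714 [ 0.00790282 -0.09990233  1.28039963]
can front edge(z>.055) 0.174606526316813 ztop 0.10136629195431365 1
```

The can has dropped off the finger into the cradle. Pressing it lightly home.

```bash
python3 -m crank '[{"x":-0.1,"y":0,"z":0,"turn":0},{"x":-0.1,"y":0,"z":0,"turn":0},{"x":-0.1,"y":0,"z":0,"turn":0},{"x":-0.1,"y":0,"z":0,"turn":0},{"x":-0.1,"y":0,"z":0,"turn":0}]' 0
python3 -m crank '[{"x":-0.1,"y":0,"z":0,"turn":0},{"x":0,"y":0,"z":0,"turn":0},{"x":0,"y":0,"z":0,"turn":0}]'
```

```text
time: 8.55
tool_pos: [0.6607, -0.0493, 0.0613]
tool_rot: [-0.0, -0.124, 0.992, -0.0]
contact_force: [-0.7, -0.1, 0.5]
gripper_width: -0.001
grasp_force: 0.3
time: 8.85
tool_pos: [0.6608, -0.0493, 0.0612]
tool_rot: [-0.001, -0.124, 0.992, 0.0]
contact_force: [-5.0, -1.4, 4.3]
gripper_width: 0.002
grasp_force: 2.6
```

Firm contact at about 5 N with the TCP at lane x 0.083, so the can is against the stop. Backing off.

```bash
python3 -m crank '[{"x":0.2,"y":0,"z":0,"turn":0},{"x":0.5,"y":0,"z":0,"turn":0},{"x":1.5,"y":0,"z":0,"turn":0},{"x":3,"y":0,"z":0,"turn":0},{"x":3,"y":0,"z":0,"turn":0}]' 0
python3 -m crank '[{"x":0,"y":0,"z":-3,"turn":0},{"x":0,"y":0,"z":-3,"turn":0},{"x":1,"y":0,"z":-3,"turn":0},{"x":3,"y":0,"z":-3,"turn":0},{"x":3,"y":0,"z":-3,"turn":0}]'
python3 -m crank '[{"x":4,"y":0,"z":-1,"turn":0},{"x":4,"y":0,"z":-1,"turn":0},{"x":3,"y":0,"z":0,"turn":0},{"x":0,"y":0,"z":0,"turn":0},{"x":0,"y":0,"z":0,"turn":0}]'
python3 - <<'E'
from h import *
p,d=manip.grab_frame("top");P=cloud("top",d);d2=P[...,:2]-H;a=d2@e+.1425;l=d2@n
for b in np.arange(0,.23,.006):
    k=(abs(l)<.012)&(abs(a-b)<.003); print(f"{b*1000:.0f}:{np.median(P[...,2][k])*1000:.0f}" if k.any() else "",end=" ")
for c in(0,.07,.14):
    m=(abs(l-c)<.026)&(a>.08)&(a<.188)&(P[...,2]>.072);print(c,P[m].mean(0).round(4),a[m].min(),a[m].max(),P[...,2][m].max())
q,_=manip.grab_frame("side")
o=[p[60:290,130:500],q[90:320,200:570]]
cv2.imwrite("pics/end.png",np.clip(np.vstack(o)*1.3,0,255).astype(np.uint8)[...,::-1])
E
```

```text
time: 9.35
tool_pos: [0.5817, -0.0693, 0.0613]
tool_rot: [0.001, -0.125, 0.992, -0.0]
contact_force: [0.3, -0.5, 0.4]
gripper_width: 0.003
grasp_force: 0.0
time: 9.85
tool_pos: [0.5138, -0.0865, 0.2125]
tool_rot: [0.001, -0.125, 0.992, -0.0]
contact_force: [0.0, -0.7, 0.1]
gripper_width: 0.0
grasp_force: 0.0
time: 10.35
tool_pos: [0.4079, -0.1138, 0.2316]
tool_rot: [0.001, -0.124, 0.992, -0.0]
contact_force: [-0.6, -0.4, 1.6]
gripper_width: -0.002
grasp_force: 0.0
0:2 6:3 12:2 18:6 24:5 30:4 36:6 42:6 48:8 54:10 60:9 66:8 72:12 78:10 84:12 90:14 96:64 102:86 108:96 114:102 120:106 126:109 132:111 138:110 144:112 150:113 156:109 162:109 168:106 174:102 180:96 186:88 192:79 198:83 204:85 210:85 216:81 222:-4  0 [ 0.7137 -0.0361  0.1021] 0.09383859861877503 0.18795422481869017 0.11799170540828974
0.07 [0.6953 0.0315 0.1024] 0.09362207472708271 0.18694008440659085 0.11962595876241577
0.14 [0.6788 0.0986 0.1026] 0.09274782449058375 0.18769690105273767 0.11838844170824059
```

View pics/end.png

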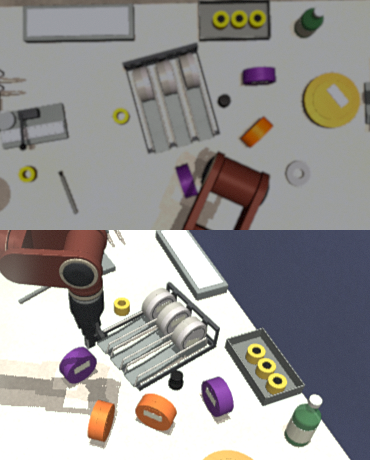

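The three cans now stand level in a row against the stops (top panel around (140,80), (165,75), (190,70)), with matching depth profiles. Everything else is where it was and the arm is clear.

```bash
python3 -c "
from plant import manip
print(manip.job_done())"
```

```text
the job is handed in; nothing more can be done
None
```

The can was rolled up the ramp with the fingertips and now stands in its cradle against the stop; the final images show nothing else moved, and I handed the job in at about 10.5 s (the hand-in call returned no verdict).

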